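Pinch out and hold up the fume cleaner's filter cassette

TASK

The fume cleaner's filter cassette is due for a look. Pull the tray by its upright post all the way out to its stop from under the hood, then pinch the cassette's two side catches fully together with the fingers and lift it straight up out of the tray, which stays out. Finish while still holding it by the pinched catches, level and still, about 100 mm above its seat; leave the other things on the bench where they are.

Things in the scene. Friction and masses are not known exactly. Their poses are not given: they have to be found in the camera images.
- cleaner: fume cleaner fixed on the bench: grey box 220 mm deep, 166 wide, 101 tall at its front with a clear roof window; fan housing 118 mm tall, 121 over its grille, from 120 mm behind the front. Origin on the bench under the middle of its open front edge; its x axis points into the box: the tray comes out along -x. Opening 138 mm wide, its roof 95 mm above the bench, so the cassette cannot rise under it
- tray (a joint): how far the aluminium tray is pulled out along the cleaner's -x: 0 = in, 0.14 m = at its front stop. It drags with about 2 N and stays where it is left
- tray_post (a point): grip point of the black upright post on the tongue before the tray: 14 mm across, top 17 mm above this point, which is 45 mm above the bench. It stands 115 mm before the seat (60 mm before the hood with the tray in) on a flat tongue 24 mm wide, top 12 mm above the bench. Moves with the tray; axes as the cleaner's
- tray_seat (a point): middle of the tray's floor, 12 mm above the bench, where the cassette's underside sits; 55 mm inside the hood's front edge with the tray in, 85 mm before it with the tray out. Side rails along x, 84 mm over all, 24 mm tall above this floor, with inward lips 61 mm apart over the catch tongues; end walls 20 mm tall. Axes as the cleaner's
- cassette_grip (a point): point half-way between the cassette's two catch plates, at the height to pinch, 56 mm above its underside. The plates are grey, upright, 26 mm wide (x), 4 mm thick, rise to 72 mm above the underside, free above the frame; ribbed outer faces 58 mm apart (y), 44 mm when fully pinched. y axis = across the catches, z up
- catch_left (a joint): inward travel of the +y catch: 0 = sprung out (latched), 0.007 m = fully pinched; its 3.5 mm of tongue under the rail's lip is free above 0.0035. Spring: 2.5 N at rest, 6 N fully in
- catch_right (a joint): inward travel of the -y catch, the same way
- cassette: filter cassette, loose, latched in the tray: black frame 88 mm long (x), 54 wide (y), 28 tall with white pleats on top (to 31 mm) and a sprung catch plate at mid-length of each long side; about 0.2 kg. Origin at the middle of its underside
- bracket: loose grey printed angle bracket 50 x 40 x 40 mm, origin under its middle; stands beside the tray's path
- coupler: loose grey printed sleeve, 48 mm across, 45 mm tall, upright beside the tray's path; origin under its middle
- nozzle_box: loose flat black box 70 x 45 x 22 mm beside the tray's path; origin under its middle
- caliper: loose steel calliper lying flat, 200 mm long, to the left; origin under its middle
- driver: loose screwdriver 170 mm long lying to the right
- jar: loose closed jar 60 mm across, 75 mm tall, standing to the left; origin under its middle
- spool: loose filament spool lying flat, 180 mm across, 56 mm tall, to the right; origin under its middle

How it is judged:
On the way, in this order (a step that is already met when the one before it is completed fails the run):
1. the tray is pulled out to its stop with the cassette still latched in it (value of joint tray above 0.132 m and z of cassette_grip in the frame of tray_seat below 0.066 m), for 0.1 s.
2. both catches are pinched while the cassette still sits in the tray (value of joint each of catch_left, catch_right above 0.0045 m and z of cassette_grip in the frame of tray_seat below 0.068 m and value of joint tray above 0.12 m), for 0.05 s.
At the end, for the whole second after the job is handed in: The cassette hangs in the fingers by its pinched catches (each more than 4.5 mm in), its underside 70 to 160 mm above its seat and within 50 mm of straight over it, within 0.2 rad of level, slower than 30 mm/s, touching no part of the cleaner or tray; the tray is still more than 120 mm out (z of cassette_grip in the frame of tray_seat between 0.126 and 0.216 m and horizontal distance between cassette_grip and tray_seat below 0.05 m and value of joint each of catch_left, catch_right above 0.0045 m and contact force between the fingers and cassette above 3 N and contact force between cassette and cleaner below 0.1 N and angle between cassette_grip's own z axis and vertical below 0.2 rad and linear speed of cassette below 0.03 m/s and value of joint tray above 0.12 m); the arm keeps its last pose, push and grip.
It fails at once if a bystander is moved by more than 20 mm (distance of any of bracket, coupler, nozzle_box, caliper, driver, jar, spool from where it was at the start of the episode above 0.02 m).
It also fails if it takes over 48 s, if anything falls off the work surface, if the arm or the gripper's body presses on something with over 40 N, if the wrist force passes 120 N, or if a joint passes its speed limit or range.

ROBOT

A 7-joint arm with a two-finger parallel gripper is mounted at the origin on the work surface. World frame = base frame: x ahead of the robot, y to its left, z up, the work surface at z = 0. Lengths are in m, angles in rad, forces in N, time in s.
With the tool pointing down it reaches from about 0.375 to 0.925 m from the base axis. Payload 3.1 kg.
Tool frame: the origin (TCP) lies at the very end of the fingers, on their centre line; the grasp point (between the pads) lies 19 mm behind it; z points along the fingers, y is the direction in which the jaws open and shut (so a half turn about z gives the same grasp; the last joint's range is limited). The gripper opens to 85 mm and grips with 20 to 120 N. Pads are 22 mm wide; open, the fingers measure 114 mm over their backs; the gripper's body (76 mm by 85 mm) begins 54 mm behind the grasp point. The pads swing forward as they close: fully open they stand 13 mm farther back than shut.
Start: joints at [-0.098, 0.383, 0.044, 1.598, -0.018, 1.161, -0.05], TCP at [0.65, 0, 0.231] pointing down, gripper open.
Joint ranges: [-2.61, 2.61], [-0.41, 2.15], [-1.48, 1.57], [0, 2.5], [-1.57, 4.71], [0.05, 1.97], [-2.85, 2.85]. Speed limits (rad/s): [2.79, 2.79, 3.14, 3.14, 3.14, 3.14, 3.14].

INTERFACE

Orientations are given as a 3x3 rotation matrix whose columns are the frame's x, y, z axes.
In Python, from station import robot, get_image, get_calibration gives the robot as it stands.
- The arm moves only by the tool servo_tool, never from a script. Its argument "increments" is a list of rows, each an object of numbers: "tx", "ty", "tz": the shift along the tool's x, y, z in cm; "rx", "ry", "rz": the turn, a rotation vector about the tool's x, y, z in rad; "grip": the opening, from 0 (shut) to 1 (fully open). A call has 1 to 20 rows; each row is the pose to reach, as a shift and turn from the pose measured when the call began, along the tool's axes at that moment; what a row does not reach only later rows make up. A row lasts 1/8 s, in which the tool goes at most 62.5 mm and 10.7 degrees, less where a joint would pass 70% of its speed; a pose out of reach is approached as far as the arm can. A call with a gripper value outside its range is refused whole. The fingers move at their own pace and stop on an object; "newtons" is the grip in N (left out, the last holds). Time passes only in rows, so rows that repeat a pose let the fingers close. It gives the time, the measured TCP pose, the force and the opening at its end, in the units of the state.
- robot.get_state(): the state, without advancing time (a new reading comes with each control period).
- get_image(name): name is "scene" or "side" or "wrist"; returns the picture (420x560x3 uint8, red, green, blue); there is no depth.
- get_calibration(name): a dict with "intrinsics" (3x3 intrinsics, pixels), "distortion" ([k1, k2, p1, p2, k3] as OpenCV has them; the pictures are not rectified), "origin" and "attitude" of the camera in the world; the wrist camera has in their place "tool_from_camera" (4x4, takes a point from camera to tool coordinates, whose origin is the TCP and whose axes are the flange's). Camera axes: x right, y up, looking along -z (the intrinsics and any distortion apply to the point x, -y, -z); pixel columns grow to the right and rows downward; lengths in m; the calibration is good to about 2 mm. A picture is of the moment at which its call begins: read the wrist's pose just before it. get_calibration takes no time and is no camera call.
- robot.finish_job(): hands the job in, once; it reports no verdict.
The state is a dict: "time": time; "joints": joint angles; "qd": joint speeds; "joint_torque": joint torques, N m; "tcp_pos": TCP position; "tool_rot": TCP orientation; "contact_force": force on the tool from outside, world axes, zero at the start; "torque": the same for the moment, N m; "opening": finger opening in m.
Only numpy, scipy, OpenCV 4.12 (cv2) and the standard library are available. Lean on these libraries where they do the work, as an engineer would, in place of code of your own. Each camera call takes 0.05 s, during which the arm holds its last target. There are 200 camera calls.

## Working session

There is one attempt and no reset: what is moved stays moved. The work goes in short steps, Python scripts to look and compute and a tool call to move; the robot and the scene stay as the last step left them, time stands still between calls to the robot, and variables do not carry over. Pictures are saved under pics/ and viewed, about 8 in all and at most 12, crops included, and the job is handed in when it is done.

Besides the shell and the picture viewer there is one more tool, called after ">>>" as name([rows], argument=value, ...), one row to a line, values as JSON. servo_tool: Moves the arm, as the interface text tells. Its arguments: {"type":"object","properties":{"increments":{"type":"array"},"newtons":{"type":"number"}},"required":["increments"]}

```bash
ls; mkdir -p pics; cat > h.py <<'E'
import numpy as np, cv2
from station import robot, get_image, get_calibration
def snap(name,fn):
    s=robot.get_state(); im=get_image(name); cv2.imwrite('pics/'+fn,im[:,:,::-1]); return s
def cam(name,s=None):
    c=get_calibration(name); K=np.array(c['intrinsics']); d=np.array(c['distortion'],float)
    if name=='wrist':
        T=np.array(c['tool_from_camera']); s=s or robot.get_state(); R=np.array(s['tool_rot'])
        return K,d,np.array(s['tcp_pos'])+R@T[:3,3],R@T[:3,:3]
    return K,d,np.array(c['origin']),np.array(c['attitude'])
def onplane(name,px,z,s=None):
    K,d,o,R=cam(name,s)
    p=cv2.undistortPoints(np.array(px,float).reshape(-1,1,2),K,d)[:,0]
    r=np.c_[p[:,0],-p[:,1],-np.ones(len(p))]@R.T
    return o+r*((z-o[2])/r[:,2])[:,None]
def proj(name,P,s=None):
    K,d,o,R=cam(name,s); q=(np.array(P,float)-o)@R; q=q*[1,-1,-1]
    return cv2.projectPoints(q,np.zeros(3),np.zeros(3),K,d)[0][:,0]
E
python3 - <<'E'
from h import *
a=[]
for n in('scene','side'): s=snap(n,n+'0.png')
s=snap('wrist','wrist0.png')
print(s)
for n in('scene','side','wrist'):
    K,d,o,R=cam(n,s); print(n,K[0,0],o.round(3),R.round(2).tolist())
E
```

```text
pics
{'time': 0.1, 'joints': array([-0.09778874,  0.38377467,  0.04382412,  1.59943163, -0.01789989,
        1.16117978, -0.04987828]), 'qd': array([ 0.00010078, -0.00159749,  0.00115878, -0.00506935,  0.00252681,
        0.00139358, -0.00097484]), 'joint_torque': array([ 2.75694918e-03, -4.34731865e+01,  1.02928251e+00, -2.50458258e+01,
        1.08449228e-02,  5.45091054e-03, -1.99926194e-05]), 'tcp_pos': array([ 6.49143296e-01, -8.96097298e-07,  2.29991913e-01]), 'tool_rot': array([[-1.01876358e-04,  9.99997119e-01, -2.39810852e-03],
       [ 9.99999987e-01,  1.01583067e-04, -1.22422379e-04],
       [-1.22178419e-04, -2.39812096e-03, -9.99997117e-01]]), 'contact_force': array([-0.12876908, -0.29867843,  0.65137974]), 'torque': array([-0.06105928, -0.00362146, -0.01068791]), 'opening': 0.08575008393238025}
scene 532.7865095820289 [1.284 0.822 1.01 ] [[-0.75, -0.41, 0.51], [0.66, -0.49, 0.58], [0.01, 0.77, 0.64]]
side 460.24558523606333 [ 0.131 -1.087  1.126] [[0.93, 0.24, -0.28], [-0.37, 0.64, -0.67], [0.02, 0.73, 0.68]]
wrist 316.64264499129143 [0.649 0.07  0.373] [[1.0, -0.0, 0.0], [-0.0, 0.96, 0.28], [-0.0, -0.28, 0.96]]
```

View pics/scene0.png

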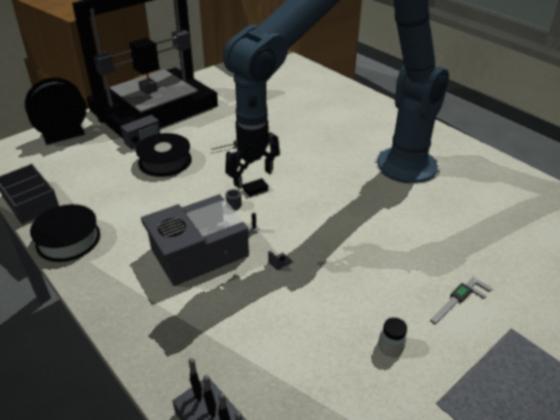

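View pics/side0.png

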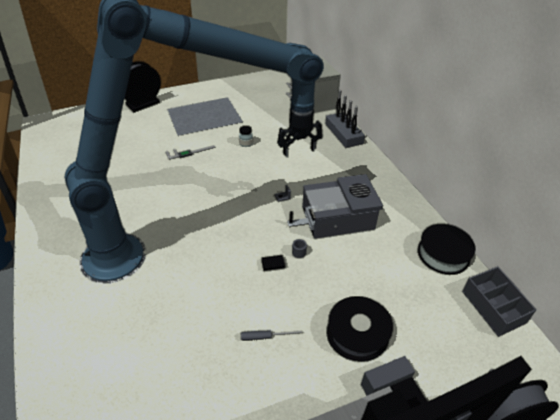

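View pics/wrist0.png

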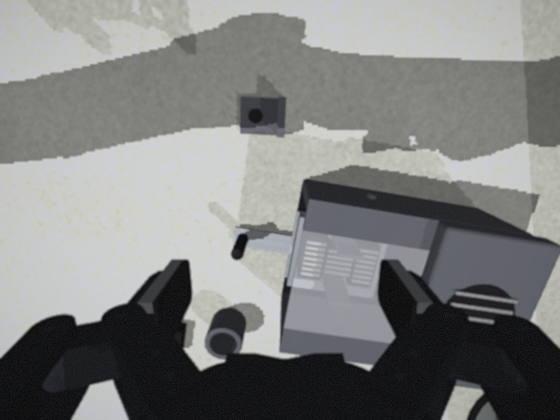

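The scene view shows the cleaner mid-table. In the wrist view the post top is at about (237,256), with its base near (243,237). The hood's front top edge runs from about (305,199) to (283,330), the bracket is at (262,115) and the coupler at (225,335).

```bash
python3 - <<'E'
from h import *
s=robot.get_state()
print('post top',onplane('wrist',[(237,256)],.062,s).round(3),'base',onplane('wrist',[(244,236)],.012,s).round(3))
print('hood',onplane('wrist',[(305,199),(440,222),(285,322)],.101,s).round(3).tolist())
print('side',onplane('side',[(292,212)],.062).round(3), onplane('scene',[(254,214)],.062).round(3))
print('bracket top',onplane('wrist',[(262,97),(262,130)],.02,s).round(3).tolist(),'coupler',onplane('wrist',[(223,342)],.045,s).round(3))
im=cv2.imread('pics/wrist0.png')[150:380,170:470]; cv2.imwrite('pics/c1.png',cv2.resize(im,None,fx=2.6,fy=2.6,interpolation=cv2.INTER_CUBIC))
E
```

```text
post top [[ 0.597 -0.074  0.062]] base [[ 0.599 -0.07   0.012]]
hood [[0.667, -0.001, 0.101], [0.79, -0.022, 0.101], [0.649, -0.128, 0.101]]
side [[ 0.599 -0.074  0.062]] [[ 0.599 -0.067  0.062]]
bracket top [[0.624, 0.09, 0.02], [0.624, 0.056, 0.02]] coupler [[ 0.572 -0.198  0.045]]
```

View pics/c1.png

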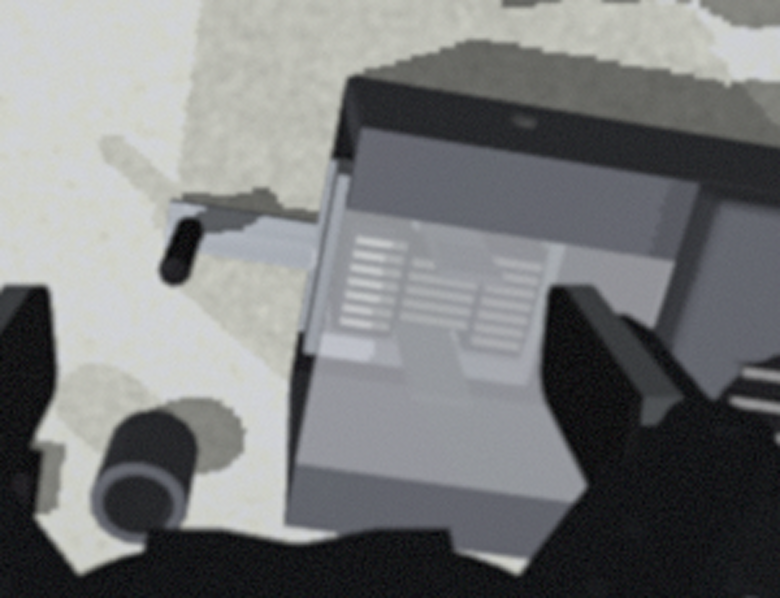

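```bash
python3 - <<'E'
from h import *
s=robot.get_state()
p=onplane('wrist',[(310.4,198),(280.4,352),(439,219.2),(397.7,362)],.101,s); print(p.round(4).tolist())
L,Rr,B,C=p
print('width',np.linalg.norm(L-Rr),'yaw front',np.arctan2(*( (L-Rr)[:2]*[-1,1])),'yaw side',np.arctan2((B-L)[1],(B-L)[0]),np.arctan2((C-Rr)[1],(C-Rr)[0]))
m=(L+Rr)/2
for y in(-.2,-.18,-.16,-.14):
    u=np.array([np.cos(y),np.sin(y),0]); print(y,'mid',m.round(3),'post pred',(m-.06*u).round(3))
print(onplane('wrist',[(237.7,253.8)],.062,s).round(4))
E
```

```text
[[0.6713, 0.0003, 0.101], [0.6441, -0.1644, 0.101], [0.7887, -0.0195, 0.101], [0.7673, -0.1774, 0.101]]
width 0.1669323434838005 yaw front -0.16403325893062046 yaw side -0.1669043936249997 -0.10567806230140077
-0.2 mid [ 0.658 -0.082  0.101] post pred [ 0.599 -0.07   0.101]
-0.18 mid [ 0.658 -0.082  0.101] post pred [ 0.599 -0.071  0.101]
-0.16 mid [ 0.658 -0.082  0.101] post pred [ 0.598 -0.072  0.101]
-0.14 mid [ 0.658 -0.082  0.101] post pred [ 0.598 -0.074  0.101]
[[ 0.5982 -0.0713  0.062 ]]
```

>>> servo_tool([
  {"tx": -3,"ty": -2.5,"tz": 1,"rz": -0.18,"grip": 1},
  {"tx": -7.2,"ty": -5.1,"tz": 4,"rz": -0.36,"grip": 1},
  {"tx": -7.2,"ty": -5.1,"tz": 5,"rz": -0.54,"grip": 1},
  {"tx": -7.2,"ty": -5.1,"tz": 7,"rz": -0.72,"grip": 1},
  {"tx": -7.2,"ty": -5.1,"tz": 7,"rz": -0.9,"grip": 1},
  {"tx": -7.2,"ty": -5.1,"tz": 7,"rz": -1.08,"grip": 1},
  {"tx": -7.2,"ty": -5.1,"tz": 7,"rz": -1.26,"grip": 1},
  {"tx": -7.2,"ty": -5.1,"tz": 7,"rz": -1.405,"grip": 1},
  {"tx": -7.2,"ty": -5.1,"tz": 7,"rz": -1.405,"grip": 1},
  {"tx": -7.2,"ty": -5.1,"tz": 7,"rz": -1.405,"grip": 1},
  {"tx": -7.2,"ty": -5.1,"tz": 7,"rz": -1.405,"grip": 1},
])

```text
schema error: expected keys tx, ty, tz, rx, ry, rz, grip
```

```bash
python3 - <<'E'
from h import *
s=snap('wrist','w1.png'); print(s['time'],s['tcp_pos'],s['tool_rot'].round(4).tolist(),s['joints'].round(2))
print(proj('wrist',[[.598,-.072,.062],[.46,-.049,.062],[.658,-.082,.101]],s))
E
```

```text
0.15 [ 6.49250900e-01 -2.33511630e-05  2.30150707e-01] [[-0.0001, 1.0, -0.0021], [1.0, 0.0001, -0.0001], [-0.0001, -0.0021, -1.0]] [-0.1   0.38  0.04  1.6  -0.02  1.16 -0.05]
[[237.56788702 254.40716415]
 [106.65423025 233.99759027]
 [294.57112769 281.06403766]]
```

View pics/w1.png

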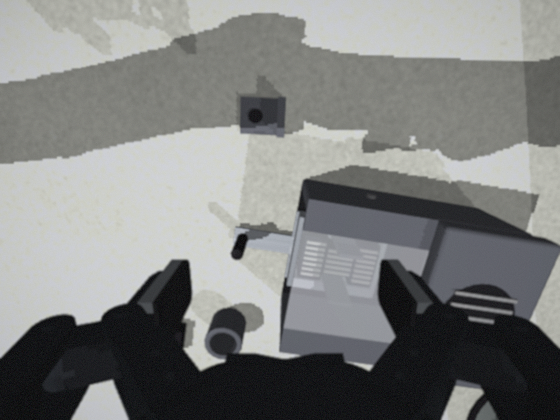

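The move was refused because every row needs all its keys, so the picture is unchanged (5 viewed so far). I'll resend it with full rows.

>>> servo_tool([
  {"tx": -3,"ty": -2.5,"tz": 1,"rx": 0,"ry": 0,"rz": -0.18,"grip": 1},
  {"tx": -7.2,"ty": -5.1,"tz": 4,"rx": 0,"ry": 0,"rz": -0.36,"grip": 1},
  {"tx": -7.2,"ty": -5.1,"tz": 5,"rx": 0,"ry": 0,"rz": -0.54,"grip": 1},
  {"tx": -7.2,"ty": -5.1,"tz": 7,"rx": 0,"ry": 0,"rz": -0.72,"grip": 1},
  {"tx": -7.2,"ty": -5.1,"tz": 7,"rx": 0,"ry": 0,"rz": -0.9,"grip": 1},
  {"tx": -7.2,"ty": -5.1,"tz": 7,"rx": 0,"ry": 0,"rz": -1.08,"grip": 1},
  {"tx": -7.2,"ty": -5.1,"tz": 7,"rx": 0,"ry": 0,"rz": -1.26,"grip": 1},
  {"tx": -7.2,"ty": -5.1,"tz": 7,"rx": 0,"ry": 0,"rz": -1.405,"grip": 1},
  {"tx": -7.2,"ty": -5.1,"tz": 7,"rx": 0,"ry": 0,"rz": -1.405,"grip": 1},
  {"tx": -7.2,"ty": -5.1,"tz": 7,"rx": 0,"ry": 0,"rz": -1.405,"grip": 1},
  {"tx": -7.2,"ty": -5.1,"tz": 7,"rx": 0,"ry": 0,"rz": -1.405,"grip": 1},
])

```text
time: 1.58
tcp_pos: [0.5983, -0.072, 0.1604]
tool_rot: [[-0.986, 0.166, -0.002], [0.166, 0.986, -0.0], [0.002, -0.0, -1.0]]
contact_force: [0.1, 0.1, -0.0]
opening: 0.0854
```

```bash
python3 - <<'E'
from h import *
s=snap('wrist','w2.png'); print(s['time'],s['tcp_pos'],s['tool_rot'].round(4).tolist(),s['joints'].round(2))
print(proj('wrist',[[.598,-.072,.062],[.46,-.049,.062],[.658,-.082,.101]],s))
E
```

```text
1.575 [ 0.59828285 -0.0719521   0.16044201] [[-0.9861, 0.166, -0.0017], [0.166, 0.9861, -0.0002], [0.0017, -0.0004, -1.0]] [ 0.19  0.37 -0.16  1.77  0.07  1.    1.4 ]
[[284.87546053 208.94143798]
 [284.5499243   11.2864749 ]
 [285.08026107 303.73152241]]
```

View pics/w2.png

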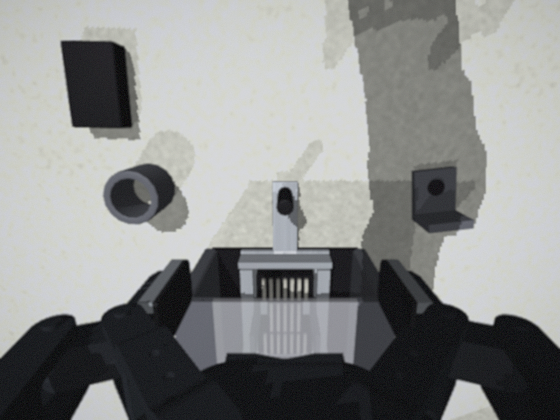

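Post top is at (285,207), matching my projection (285,209), and the tongue is vertical in the image, so the yaw is right. I'll descend and grip.

>>> servo_tool([
  {"tx": 0,"ty": 0,"tz": 5,"rx": 0,"ry": 0,"rz": 0,"grip": 1},
  {"tx": 0,"ty": 0,"tz": 10,"rx": 0,"ry": 0,"rz": 0,"grip": 1},
  {"tx": 0,"ty": 0,"tz": 13.2,"rx": 0,"ry": 0,"rz": 0,"grip": 1},
  {"tx": 0,"ty": 0,"tz": 13.2,"rx": 0,"ry": 0,"rz": 0,"grip": 1},
  {"tx": 0,"ty": 0,"tz": 13.2,"rx": 0,"ry": 0,"rz": 0,"grip": 0},
  {"tx": 0,"ty": 0,"tz": 13.2,"rx": 0,"ry": 0,"rz": 0,"grip": 0},
  {"tx": 0,"ty": 0,"tz": 13.2,"rx": 0,"ry": 0,"rz": 0,"grip": 0},
  {"tx": 0,"ty": 0,"tz": 13.2,"rx": 0,"ry": 0,"rz": 0,"grip": 0},
  {"tx": 0,"ty": 0,"tz": 13.2,"rx": 0,"ry": 0,"rz": 0,"grip": 0},
  {"tx": 0,"ty": 0,"tz": 13.2,"rx": 0,"ry": 0,"rz": 0,"grip": 0},
  {"tx": 0,"ty": 0,"tz": 13.2,"rx": 0,"ry": 0,"rz": 0,"grip": 0},
  {"tx": 0,"ty": 0,"tz": 13.2,"rx": 0,"ry": 0,"rz": 0,"grip": 0},
], newtons=40)

```text
time: 3.12
tcp_pos: [0.5987, -0.072, 0.0295]
tool_rot: [[-0.986, 0.166, -0.001], [0.166, 0.986, -0.0], [0.001, -0.0, -1.0]]
contact_force: [-1.3, -0.4, 6.1]
opening: 0.0127
```

>>> servo_tool([
  {"tx": 0.5,"ty": 0,"tz": 0,"rx": 0,"ry": 0,"rz": 0,"grip": 0},
  {"tx": 1.5,"ty": 0,"tz": 0,"rx": 0,"ry": 0,"rz": 0,"grip": 0},
  {"tx": 3,"ty": 0,"tz": 0,"rx": 0,"ry": 0,"rz": 0,"grip": 0},
  {"tx": 4.5,"ty": 0,"tz": 0,"rx": 0,"ry": 0,"rz": 0,"grip": 0},
  {"tx": 6,"ty": 0,"tz": 0,"rx": 0,"ry": 0,"rz": 0,"grip": 0},
  {"tx": 7.5,"ty": 0,"tz": 0,"rx": 0,"ry": 0,"rz": 0,"grip": 0},
  {"tx": 9,"ty": 0,"tz": 0,"rx": 0,"ry": 0,"rz": 0,"grip": 0},
  {"tx": 10.5,"ty": 0,"tz": 0,"rx": 0,"ry": 0,"rz": 0,"grip": 0},
  {"tx": 12,"ty": 0,"tz": 0,"rx": 0,"ry": 0,"rz": 0,"grip": 0},
  {"tx": 13,"ty": 0,"tz": 0,"rx": 0,"ry": 0,"rz": 0,"grip": 0},
  {"tx": 13.5,"ty": 0,"tz": 0,"rx": 0,"ry": 0,"rz": 0,"grip": 0},
  {"tx": 14,"ty": 0,"tz": 0,"rx": 0,"ry": 0,"rz": 0,"grip": 0},
  {"tx": 14.1,"ty": 0,"tz": 0,"rx": 0,"ry": 0,"rz": 0,"grip": 0},
  {"tx": 14.1,"ty": 0,"tz": 0,"rx": 0,"ry": 0,"rz": 0,"grip": 0},
  {"tx": 14.1,"ty": 0,"tz": 0,"rx": 0,"ry": 0,"rz": 0,"grip": 0},
])

```text
time: 5.0
tcp_pos: [0.4606, -0.0487, 0.0295]
tool_rot: [[-0.986, 0.166, 0.001], [0.166, 0.986, -0.0], [-0.001, -0.0, -1.0]]
contact_force: [6.1, -1.4, -5.4]
opening: 0.0127
```

>>> servo_tool([
  {"tx": 0,"ty": 0,"tz": 0,"rx": 0,"ry": 0,"rz": 0,"grip": 1},
  {"tx": 0,"ty": 0,"tz": 0,"rx": 0,"ry": 0,"rz": 0,"grip": 1},
  {"tx": 0,"ty": 0,"tz": 0,"rx": 0,"ry": 0,"rz": 0,"grip": 1},
  {"tx": 0,"ty": 0,"tz": 0,"rx": 0,"ry": 0,"rz": 0,"grip": 1},
  {"tx": 0,"ty": 0,"tz": -3,"rx": 0,"ry": 0,"rz": 0,"grip": 1},
  {"tx": 0,"ty": 0,"tz": -7,"rx": 0,"ry": 0,"rz": 0,"grip": 1},
  {"tx": 0,"ty": 0,"tz": -12,"rx": 0,"ry": 0,"rz": 0,"grip": 1},
  {"tx": -2,"ty": 0,"tz": -15,"rx": 0,"ry": 0,"rz": 0,"grip": 1},
  {"tx": -6,"ty": 0,"tz": -15,"rx": 0,"ry": 0,"rz": 0,"grip": 1},
  {"tx": -9,"ty": 0,"tz": -15,"rx": 0,"ry": 0,"rz": 0,"grip": 1},
  {"tx": -11.5,"ty": 0,"tz": -15,"rx": 0,"ry": 0,"rz": 0,"grip": 1},
  {"tx": -11.5,"ty": 0,"tz": -15,"rx": 0,"ry": 0,"rz": 0,"grip": 1},
  {"tx": -11.5,"ty": 0,"tz": -15,"rx": 0,"ry": 0,"rz": 0,"grip": 1},
])

```text
time: 6.62
tcp_pos: [0.5726, -0.0675, 0.1791]
tool_rot: [[-0.986, 0.166, -0.001], [0.166, 0.986, -0.0], [0.001, -0.0, -1.0]]
contact_force: [-0.6, 0.2, 0.1]
opening: 0.0856
```

```bash
python3 - <<'E'
from h import *
s=snap('wrist','w3.png'); print(s['time'],s['tcp_pos'],s['tool_rot'].round(4).tolist(),s['contact_force'],s['opening'])
S=np.array([.574,-.0676,0]);u=np.array([.986,-.166,0]);v=np.array([.166,.986,0])
P=[S+v*.029+[0,0,.084],S-v*.029+[0,0,.084],S-u*.115+[0,0,.062],S+v*.029+u*.013+[0,0,.084],S+v*.029-u*.013+[0,0,.084]]
print(proj('wrist',P,s).round(1).tolist())
im=cv2.imread('pics/w3.png'); cv2.imwrite('pics/w3c.png',cv2.resize(im[60:380,80:480],None,fx=1.8,fy=1.8,interpolation=cv2.INTER_CUBIC))
E
```

```text
6.625 [ 0.57264773 -0.06748069  0.17913816] [[-0.9862, 0.1657, -0.0012], [0.1657, 0.9862, -0.0], [0.0012, -0.0002, -1.0]] [-0.63160064  0.17756208  0.0951443 ] 0.08562767034794745
[[322.0, 212.0], [248.2, 212.0], [285.1, 58.2], [321.4, 227.6], [322.5, 196.0]]
```

View pics/w3c.png

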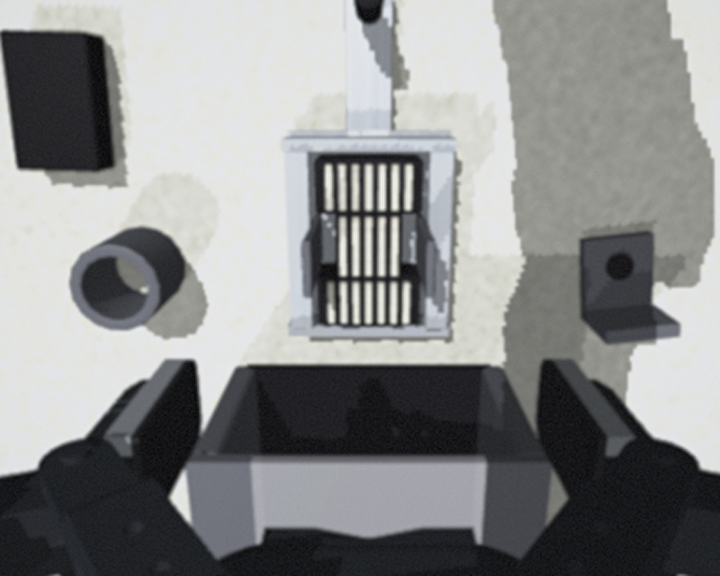

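The tray is out. The catch plates' outer edges are at columns 248 and 323 and the near-hood end is at row 225, against a prediction of 248, 322 and 228. That puts the cassette grip within about 2 mm of the TCP axis, so I'll descend and pinch.

>>> servo_tool([
  {"tx": -0.1,"ty": 0,"tz": 4,"rx": 0,"ry": 0,"rz": 0,"grip": 1},
  {"tx": -0.1,"ty": 0,"tz": 8,"rx": 0,"ry": 0,"rz": 0,"grip": 1},
  {"tx": -0.1,"ty": 0,"tz": 11.5,"rx": 0,"ry": 0,"rz": 0,"grip": 1},
  {"tx": -0.1,"ty": 0,"tz": 13.2,"rx": 0,"ry": 0,"rz": 0,"grip": 1},
  {"tx": -0.1,"ty": 0,"tz": 13.2,"rx": 0,"ry": 0,"rz": 0,"grip": 1},
  {"tx": -0.1,"ty": 0,"tz": 13.2,"rx": 0,"ry": 0,"rz": 0,"grip": 0.6},
  {"tx": -0.1,"ty": 0,"tz": 13.2,"rx": 0,"ry": 0,"rz": 0,"grip": 0.4},
  {"tx": -0.1,"ty": 0,"tz": 13.2,"rx": 0,"ry": 0,"rz": 0,"grip": 0.4},
  {"tx": -0.1,"ty": 0,"tz": 13.2,"rx": 0,"ry": 0,"rz": 0,"grip": 0.4},
  {"tx": -0.1,"ty": 0,"tz": 13.2,"rx": 0,"ry": 0,"rz": 0,"grip": 0.4},
  {"tx": -0.1,"ty": 0,"tz": 13.2,"rx": 0,"ry": 0,"rz": 0,"grip": 0.4},
  {"tx": -0.1,"ty": 0,"tz": 13.2,"rx": 0,"ry": 0,"rz": 0,"grip": 0.4},
], newtons=40)

```text
time: 8.18
tcp_pos: [0.5762, -0.068, 0.0504]
tool_rot: [[-0.986, 0.166, 0.005], [0.166, 0.986, -0.001], [-0.005, -0.0, -1.0]]
contact_force: [-1.0, -0.4, 7.5]
opening: 0.0391
```

```bash
python3 - <<'E'
from h import *
s=snap('wrist','w4.png'); print(s['time'],s['tcp_pos'],s['contact_force'],s['opening'])
a=cv2.imread('pics/w4.png'); snap('side','s4.png'); b=cv2.imread('pics/s4.png')[160:280,240:400]
cv2.imwrite('pics/m4.png',np.hstack([a[60:400,110:460],cv2.resize(b,(453,340),interpolation=cv2.INTER_CUBIC)]))
E
```

```text
8.175 [ 0.57617539 -0.06804315  0.05038094] [-0.98806838 -0.40213885  7.52409361] 0.03914631114641229
```

View pics/m4.png

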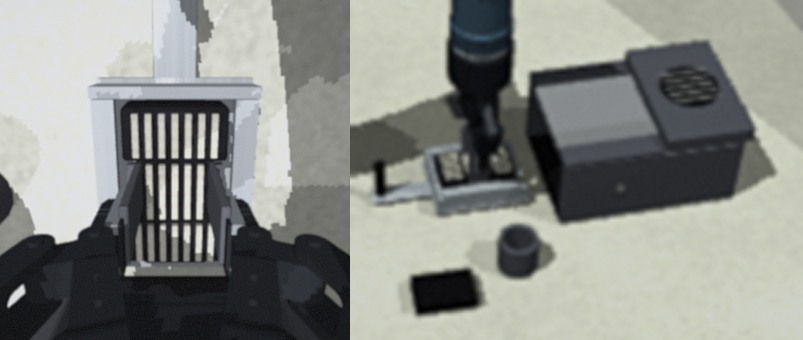

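The fingers sit outside both plates and the plates lean in under them; the tray is still out. I'll command the full squeeze, then lift slowly.

>>> servo_tool([
  {"tx": 0,"ty": 0,"tz": 0,"rx": 0,"ry": 0,"rz": 0,"grip": 0.3},
  {"tx": 0,"ty": 0,"tz": 0,"rx": 0,"ry": 0,"rz": 0,"grip": 0.3},
  {"tx": 0,"ty": 0,"tz": 0,"rx": 0,"ry": 0,"rz": 0,"grip": 0.3},
  {"tx": 0,"ty": 0,"tz": -0.3,"rx": 0,"ry": 0,"rz": 0,"grip": 0.3},
  {"tx": 0,"ty": 0,"tz": -0.6,"rx": 0,"ry": 0,"rz": 0,"grip": 0.3},
  {"tx": 0,"ty": 0,"tz": -1,"rx": 0,"ry": 0,"rz": 0,"grip": 0.3},
  {"tx": 0,"ty": 0,"tz": -1.5,"rx": 0,"ry": 0,"rz": 0,"grip": 0.3},
  {"tx": 0,"ty": 0,"tz": -1.5,"rx": 0,"ry": 0,"rz": 0,"grip": 0.3},
], newtons=45)

```text
time: 9.28
tcp_pos: [0.5767, -0.0681, 0.0661]
tool_rot: [[-0.986, 0.166, 0.006], [0.166, 0.986, -0.001], [-0.006, -0.0, -1.0]]
contact_force: [-0.7, 0.0, -2.4]
opening: 0.0385
```

Vertical force is -2.4 N, about the cassette's weight, and the tray isn't pulling back. I'll continue to about 100 mm.

>>> servo_tool([
  {"tx": 0.1,"ty": 0,"tz": -1,"rx": 0,"ry": 0,"rz": 0,"grip": 0.3},
  {"tx": 0.1,"ty": 0,"tz": -2,"rx": 0,"ry": 0,"rz": 0,"grip": 0.3},
  {"tx": 0.2,"ty": 0,"tz": -3,"rx": 0,"ry": 0,"rz": 0,"grip": 0.3},
  {"tx": 0.2,"ty": 0,"tz": -4,"rx": 0,"ry": 0,"rz": 0,"grip": 0.3},
  {"tx": 0.3,"ty": 0,"tz": -5,"rx": 0,"ry": 0,"rz": 0,"grip": 0.3},
  {"tx": 0.3,"ty": 0,"tz": -6,"rx": 0,"ry": 0,"rz": 0,"grip": 0.3},
  {"tx": 0.3,"ty": 0,"tz": -7,"rx": 0,"ry": 0,"rz": 0,"grip": 0.3},
  {"tx": 0.3,"ty": 0,"tz": -8,"rx": 0,"ry": 0,"rz": 0,"grip": 0.3},
  {"tx": 0.3,"ty": 0,"tz": -8.5,"rx": 0,"ry": 0,"rz": 0,"grip": 0.3},
  {"tx": 0.3,"ty": 0,"tz": -8.5,"rx": 0,"ry": 0,"rz": 0,"grip": 0.3},
  {"tx": 0.3,"ty": 0,"tz": -8.5,"rx": 0,"ry": 0,"rz": 0,"grip": 0.3},
  {"tx": 0.3,"ty": 0,"tz": -8.5,"rx": 0,"ry": 0,"rz": 0,"grip": 0.3},
  {"tx": 0.3,"ty": 0,"tz": -8.5,"rx": 0,"ry": 0,"rz": 0,"grip": 0.3},
])

```text
time: 10.9
tcp_pos: [0.573, -0.0675, 0.1506]
tool_rot: [[-0.986, 0.166, 0.005], [0.166, 0.986, -0.001], [-0.005, -0.0, -1.0]]
contact_force: [0.8, 0.8, -2.6]
opening: 0.0382
```

```bash
python3 - <<'E'
from h import *
s=snap('wrist','w5.png'); print(s['time'],s['tcp_pos'],s['contact_force'],s['opening'],abs(s['qd']).max())
a=cv2.imread('pics/w5.png'); snap('side','s5.png'); b=cv2.imread('pics/s5.png')[130:270,240:400]
cv2.imwrite('pics/m5.png',np.hstack([a[60:400,110:460],cv2.resize(b,(389,340),interpolation=cv2.INTER_CUBIC)]))
E
```

```text
10.9 [ 0.57295303 -0.06750184  0.15063913] [ 0.8158943   0.78366    -2.55726761] 0.03823136265406194 0.002475760512206404
```

View pics/m5.png

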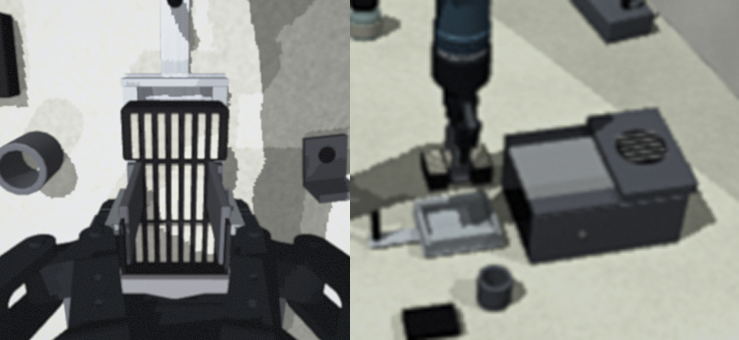

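The cassette hangs level over the empty, pulled-out tray, in the same place in the fingers as before the lift, with the arm still. I'm handing it in.

```bash
python3 -c "
from station import robot
print(robot.finish_job()); s=robot.get_state(); print(s['time'],s['tcp_pos'],s['contact_force'],s['opening'])"
```

```text
the job is handed in; nothing more can be done
None
the job is handed in; nothing more can be done
```

I pulled the tray out by its post, pinched the cassette's two catches and lifted the cassette about 100 mm straight up. I handed the job in at about 11 s with the cassette still held; no verdict was reported.

- **Tray:** it moved 140 mm, and the 6 N pull at the end suggests it reached its stop. The last pictures show it empty and still out.
- **Cassette:** it hangs level in the fingers, with no slip visible between the pictures before and after the lift. The vertical load is 2.6 N, roughly its 0.2 kg. The arm was still: the joints moved at under 0.003 rad/s.
- **Bystanders:** the bracket, coupler and nozzle box look undisturbed in the last wrist and side pictures. I did not measure the others again, but the arm went nowhere near them.
- **Disagreement:** the finger opening read 38 to 39 mm, against the 44 mm expected for fully pinched catches. It shrank by about 1 mm from pinch to finish, after I raised the grip from 40 to 45 N. It also read 12.7 mm on the 14 mm post, so it seems to read low under grip, but that doesn't explain the whole gap. I could not measure the catch travel directly, so I judged the pinch from the pictures and from the cassette coming free.
- **Refused move:** my first move call was refused for missing keys and moved nothing.

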